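# Drift the bag press's bolt holes into line and fit the bolt

## Robot

A 6-joint arm with a two-finger parallel gripper is mounted at the origin on the work surface. World frame = base frame: x ahead of the robot, y to its left, z up, the work surface at z = 0. Lengths are in m, angles in degrees, forces in N, time in s.
With the tool pointing down it reaches from about 0.25 to 0.725 m from the base axis. Payload 4 kg.
Tool frame: the origin (TCP) lies midway between the tips of the shut fingers; the grasp point (between the pads) lies ctrl.hold_point_z behind it (ctrl.hold_point_z is the distance from the TCP to the grasp point, in m); z points along the fingers, y is the line along which they close (so a half turn about z gives the same grasp; the last joint's range is limited). The gripper opens to 85 mm and grips with 20 to 120 N. Pads are 22 mm wide; open, the fingers measure 114 mm over their backs; the gripper's body (76 mm by 85 mm) begins 54 mm behind the grasp point. The pads swing forward as they close: fully open they stand 13 mm farther back than shut.
Start: joints at [67.265, 13.785, 0.286, 76.501, 0, 90], TCP at [0.193, 0.461, 0.231] pointing down, gripper open.
Joint ranges: [-155.79, 155.79], [-60.16, 107.12], [-62.33, 73.08], [-114, 123.19], [-81.49, 82.49], [-180, 180]. Speed limits (degrees/s): [159.86, 159.86, 180, 180, 180, 180].

## Interface

Orientations are given as [roll, pitch, yaw] about the fixed x, y, z axes, in that order (R = Rz(yaw) Ry(pitch) Rx(roll)).
In Python, from cell import ctrl gives the robot as it stands.
- The arm moves only by the tool send_rows, never from a script. Its argument "targets" is a list of rows, each an object of numbers: "jaw": the closure, from -1 (fully open) to 1 (shut); "tx", "ty", "tz": the shift along the tool's x, y, z in cm; "yaw": the turn about the tool's z in rad. In form: [{"jaw": .., "tx": .., "ty": .., "tz": .., "yaw": ..}, ...]. A call has 1 to 20 rows; each row shifts and turns the commanded pose from where the row before left it, along the tool's axes as they then stand; what a row does not reach is not made up. A row lasts 1/10 s, in which the tool goes at most 50 mm and 8.59 degrees, less where a joint would pass 70% of its speed; a pose out of reach is approached as far as the arm can. A call is refused whole if a number of a shift passes 5 or a number of a turn 0.15, either way. A call with a gripper value outside its range is refused whole. The fingers move at their own pace and stop on an object; "force" is the grip in N (left out, the last holds). Time passes only in rows, so rows that do not move let the fingers close. It gives the time, the measured TCP pose, the force, the opening and the grip force at its end, in the units of the state.
- ctrl.state(): the state, without advancing time (a new reading comes with each control period).
- ctrl.get_image(name): name is "scene" or "side" or "wrist"; returns a dict with "color" (384x512x3 uint8, red, green, blue), "fx", "fy", "cx", "cy" (pixels), "R" (3x3) and "t" (3): a world point X has camera coordinates R X + t. Camera axes: x right, y down, z forward; pixel columns grow to the right and rows downward; lengths in m; the calibration is good to about 2 mm. The wrist camera is an equidistant fisheye: a pixel r from the principal point sees the ray r / f radians off the axis. A picture is of the moment at which its call begins. There is no depth.
- ctrl.job_done(): hands the job in; it is judged then, once.
The state is a dict: "time": time; "qpos": joint angles; "dq": joint speeds; "tau": joint torques, N m; "ee_pos": TCP position; "ee_rot": TCP orientation; "wrist_force": force on the tool from outside, world axes, zero at the start; "wrist_torque": the same for the moment, N m; "opening": finger opening in m; "finger_force": force on a finger pad.
Only numpy, scipy, OpenCV 4.12 (cv2) and the standard library are available. Lean on these libraries where they do the work, as an engineer would, in place of code of your own. Each camera call takes 0.05 s, during which the arm holds its last target. There are 200 camera calls.

## Task

The bag press's loose plate has crept, so its bolt hole no longer lines up with the hole in the foot block below. Take the tapered drift from the stand, find the gap and work it down gently through both holes until its thick parallel part stands in both and its collar is all but down on the plate, wedging them into line; then put it back in the stand and fit the bolt in its place with its collar flat on the plate. Shift the plate with the drift only, not with the gripper, never force either tool (stay under about 25 N), and leave everything else where it stands.

Things in the scene. Friction and masses are not known exactly. Their poses are not given: they have to be found in the camera images.
- press: Bag press fixed to the bench: base 230 x 110 mm, 55 mm high (x -50 to 180, y -55 to 55 mm), with a foot block clamped immovably in a channel at its near end. Origin on the bench below bolt_spot; x level, towards the upright jaws, z up. Two rails (tops 69 mm above the bench) from x = 32 mm on; the plate's jaw (top 144 mm) stands at about x = 129, the backplate (165 mm) at x = 173.
- bolt_spot (a point): Nominal bolt place, 55 mm above the bench (base top). The holes, 17 mm and through, are not measured: the foot block's is at x = 0, anywhere from y = -7.5 to 7.5 mm (press axes); over it, 1 mm gap, the loose plate, 70 mm wide, 10 mm thick (top 66 mm above the bench), its hole at x = 2.5 to 4.5, y = -1 to 1 mm. The plate shifts level either way under some 4.5 N, does not turn, stays where left.
- stand: Steel stand fixed to the bench: level plate 60 x 150 mm, top 80 mm above the bench, on two end legs, with two 18 mm through sockets at y = +45 and -45 mm. Origin on the bench under its centre, y along the row of sockets, z up. The drift hangs by its collar in one socket, the bolt in the other; which is which varies; both stand square to it within 7 degrees.
- socket_a (a point): Centre of the socket at y = +45 mm of the stand, on the top face, 80 mm above the bench.
- socket_b (a point): Centre of the socket at y = -45 mm of the stand, on the top face, 80 mm above the bench.
- drift: Tapered steel drift, 0.13 to 0.21 kg, the tall slim tool in the stand. Origin on its axis at the collar's underside, z up along the axis. Below: parallel shank 15.6 mm in diameter down to 22 mm, then a taper to a 5 mm diameter tip at 60 mm. Above: collar 28 mm in diameter, 4 mm thick, then a handle 20 mm square (sides along x and y) up to 60 mm.
- bolt: Plain unthreaded steel locking bolt, 0.12 kg, the squat tool in the stand. Origin on its axis at the collar's underside, z up along the axis. Below: shank 15.4 mm in diameter, 32 mm long, the last 1.5 mm chamfered to 12.4 mm. Above: collar 36 mm in diameter, 4 mm thick, then a head 26 mm square (sides along x and y) up to 34 mm.
- cup_a: Black centrifuge cup, 72 mm wide, 95 mm tall, loose bystander; origin under its centre.
- cup_b: Second black centrifuge cup, the same size, loose bystander; origin under its centre.
- weight: Steel balance weight with a small knob, 38 mm wide, 54 mm tall, loose bystander; origin under its centre.
- jar: White jar, 56 mm wide, 70 mm tall, loose bystander; origin under its centre.
Not all that is in view belongs to the job. Leave any yellow look-alike of the bolt alone. What is shaped like the stand but red is not meant.

How it is judged:
By the outcome, as a careful person would: the job done as asked, in the order asked, and still so for the second after the job is handed in, with the robot touching nothing.
It also fails if it takes over 72 s, if anything falls off the work surface, if the arm or the gripper's body presses on something with over 40 N, if the wrist force passes 120 N, or if a joint passes its speed limit or range.

## Working session

There is one attempt and no reset: what is moved stays moved. The work goes in short steps, Python scripts to look and compute and a tool call to move; the robot and the scene stay as the last step left them, time stands still between calls to the robot, and variables do not carry over. Pictures are saved under pics/ and viewed, at most 10 in all, crops included, and the job is handed in when it is done.

Besides the shell and the picture viewer there is one more tool, called after "Request:" by a JSON object that holds its "op" and its "data". send_rows: Moves the arm, as the interface text tells. Its arguments: {"type":"object","properties":{"targets":{"type":"array"},"force":{"type":"number"}},"required":["targets"]}

```bash
ls; mkdir -p pics; python3 - <<'E'
from cell import ctrl
import cv2,numpy as np
for n in ["scene","side"]:
    d=ctrl.get_image(n); cv2.imwrite(f"pics/{n}0.png",cv2.resize(d["color"][:,:,::-1],(800,600)))
    print(n,d["fx"],d["cx"],d["cy"],np.round(d["R"],3).tolist(),np.round(d["t"],3))
print(ctrl.hold_point_z,ctrl.state())
E
```

```text
pics
scene 377.053656757999 254.35555716491564 191.30048997880957 [[0.776, 0.631, -0.005], [0.504, -0.624, -0.597], [-0.38, 0.46, -0.802]] [-0.408 -0.229  1.584]
side 373.2246666804176 253.55728164774527 189.1216181729276 [[-0.983, -0.183, 0.001], [-0.097, 0.517, -0.85], [0.155, -0.836, -0.526]] [0.521 0.118 0.917]
0.0187 {'time': 0.1, 'qpos': array([ 6.72649531e+01,  1.38283769e+01,  2.21402066e-01,  7.65008707e+01,
       -1.55930814e-03,  8.99993639e+01]), 'dq': array([ 0.00222159, -0.0709242 ,  0.1202703 ,  0.10614022, -0.04829212,
        0.00585428]), 'tau': array([ 8.93851529e-05, -3.73137832e+01,  2.53009683e+01,  1.08077071e-02,
        8.31426917e-06,  1.21357516e-05]), 'ee_pos': array([0.19302629, 0.46063116, 0.23049745]), 'ee_rot': array([-1.79892154e+02,  1.55810803e-03,  1.57265592e+02]), 'wrist_force': array([-0.03992119,  0.42009146,  0.85957924]), 'wrist_torque': array([ 0.05080708,  0.03413504, -0.02950657]), 'finger_force': 0.0, 'opening': 0.08511046292536026}
```

View pics/scene0.png

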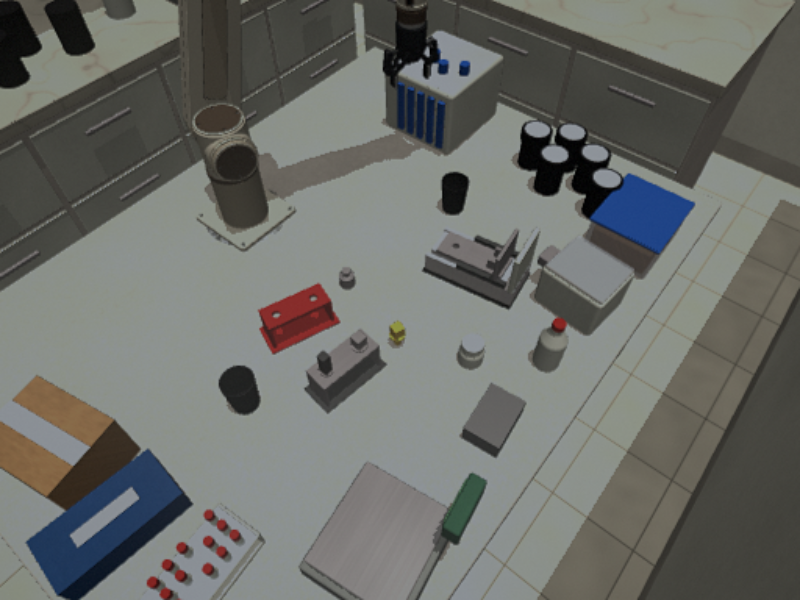

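View pics/side0.png

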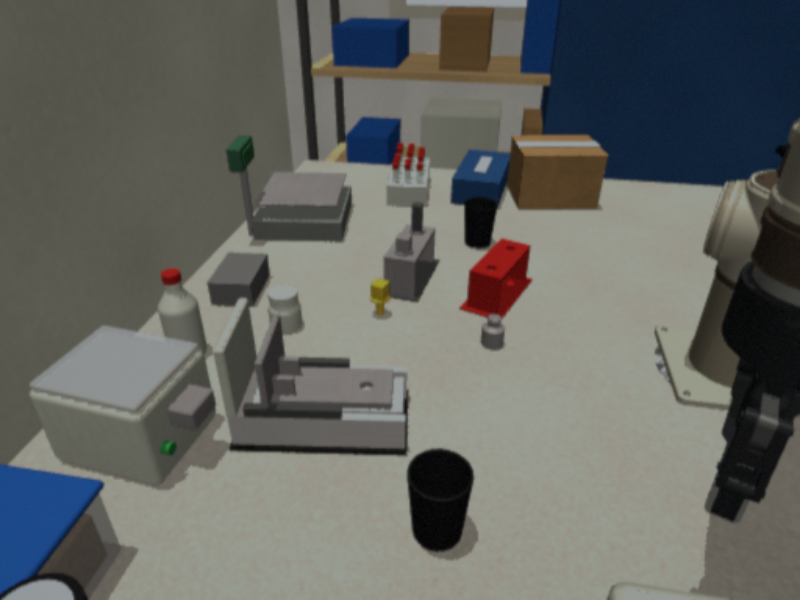

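Scene: the grey stand is at (345,365), with the tall drift at (324,362) and the squat bolt at (360,342). The red stand at (298,318) and the yellow bolt at (397,332) are decoys. The press is at (480,265), its plate hole near (456,245). I'll confirm this in an enlarged crop.

```bash
cat > h.py <<'E'
import numpy as np,cv2
from cell import ctrl
def ray(d,u,v):
    if d.get("fish"):
        x,y=(u-d["cx"])/d["fx"],(v-d["cy"])/d["fy"]; r=np.hypot(x,y)
        c=np.array([x/r*np.sin(r),y/r*np.sin(r),np.cos(r)]) if r>1e-9 else np.array([0,0,1.])
    else: c=np.array([(u-d["cx"])/d["fx"],(v-d["cy"])/d["fy"],1])
    R=np.array(d["R"]); return -R.T@d["t"],R.T@c
def onz(d,u,v,z):
    o,r=ray(d,u,v); return o+r*(z-o[2])/r[2]
def proj(d,X):
    c=np.array(d["R"])@X+d["t"]
    if d.get("fish"):
        s=np.hypot(c[0],c[1]); th=np.arctan2(s,c[2]); return d["cx"]+d["fx"]*th*c[0]/s, d["cy"]+d["fy"]*th*c[1]/s
    return d["cx"]+d["fx"]*c[0]/c[2], d["cy"]+d["fy"]*c[1]/c[2]
E
python3 - <<'E'
from h import *
s=ctrl.get_image("scene");w=ctrl.get_image("side")
np.save("cams.npy",[s,w],allow_pickle=True)
def crop(d,x,y):return cv2.resize(d["color"][y:y+75,x:x+100,::-1],(400,300),interpolation=cv2.INTER_CUBIC)
m=np.vstack([np.hstack([crop(s,180,195),crop(s,260,130)]),np.hstack([crop(w,215,120),crop(w,160,215)])])
cv2.imwrite("pics/m1.png",m)
E
```

```text
(no output)
```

View pics/m1.png

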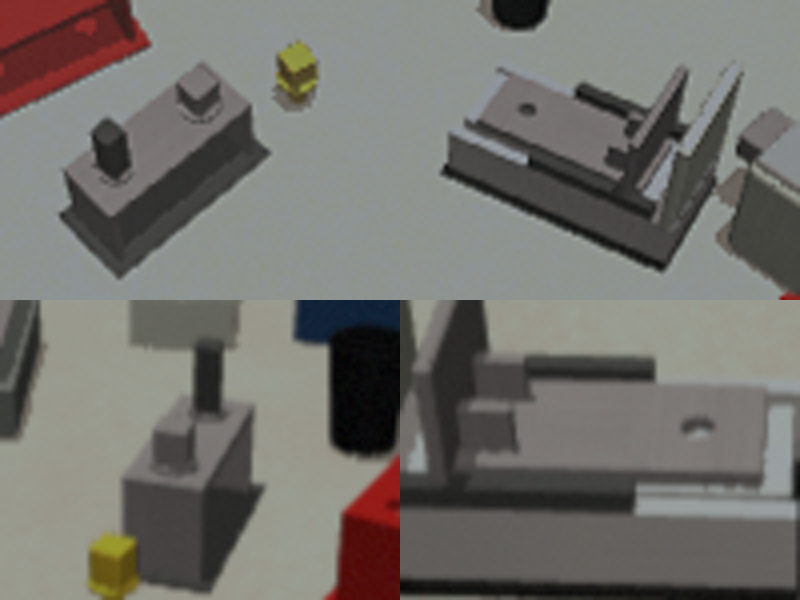

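```bash
python3 - <<'E'
from h import *
s,w=np.load("cams.npy",allow_pickle=True)
S=lambda x,y,z,ox,oy,d:np.round(onz(d,ox+(x+.5)/4-.5,oy+(y+.5)/4-.5,z)*1000,1)[:2]
print("stand scene",[S(x,y,.08,180,195,s) for x,y in[(65,172),(110,215),(252,105),(203,62)]])
print("stand side",[S(x,y,.08,215,120,w) for x,y in[(122,175),(203,190),(253,103),(182,97)]])
print("drift top",S(108,122,.14,180,195,s),"base",S(113,180,.082,180,195,s),'side',S(209,40,.14,215,120,w),S(208,112,.084,215,120,w))
print("bolt top",S(200,74,.114,180,195,s),S(198,108,.084,180,195,s),S(174,126,.114,215,120,w),S(174,168,.084,215,120,w))
print("hole",S(127,109,.066,260,130,s),S(298,127,.066,160,215,w))
print("base scene",S(42,172,0,260,130,s),S(262,268,0,260,130,s),S(315,185,0,260,130,s))
print("plate edges side",[S(x,y,.066,160,215,w) for x,y in[(120,83),(365,88),(75,167),(360,175)]])
for d in (s,w):print(-d["R"].T@d["t"])
E
```

```text
stand scene [array([ 506.1, -270.7]), array([ 560.5, -276.1]), array([ 581.5, -128.9]), array([ 522.1, -122.3])]
stand side [array([ 579.7, -131.8]), array([ 518.8, -120.1]), array([ 502.6, -269.9]), array([ 559.5, -270.6])]
drift top [ 531.1 -238. ] base [ 541.8 -252.6] side [ 535.4 -247.3] [ 533.7 -238.8]
bolt top [ 544.4 -148.5] [ 550.7 -160.7] [ 544.9 -148.9] [ 543.5 -141.8]
hole [534.9 210.8] [532.5 213.1]
base scene [487.7 143.7] [716.2 180.5] [702.2 296. ]
plate edges side [array([636.7, 195.2]), array([503.9, 174.8]), array([637.1, 264.2]), array([493.3, 243.4])]
[ 1.03332892 -0.61412546  1.13184125]
[0.38176663 0.80095421 0.58278248]
```

```bash
cat >> h.py <<'E'
def plan(x,y,z=None,psi=None):
    """remaining tool-frame shift (cm) and turn (rad) to a world TCP target (mm, deg)"""
    st=ctrl.state(); p=np.array(st["ee_pos"])*1000; a=np.radians(st["ee_rot"][2])
    d=np.array([x,y,p[2] if z is None else z])-p
    dp=0 if psi is None else (psi-np.degrees(a)+180)%360-180
    tx=d[0]*np.cos(a)+d[1]*np.sin(a); ty=d[0]*np.sin(a)-d[1]*np.cos(a)
    print("t=%.1f"%st["time"],"pos",np.round(p,1),"psi %.2f"%np.degrees(a),"q",np.round(st["qpos"],0),"F",np.round(st["wrist_force"],1),"op %.1f"%(st["opening"]*1000))
    print("cm tx %.2f ty %.2f tz %.2f yaw(tool) %.3f"%(tx/10,ty/10,-d[2]/10,-np.radians(dp)))
def wrist():
    d=ctrl.get_image("wrist"); d["fish"]=True; return d
E
python3 -c "
from h import *
plan(533,212)
d=wrist();R=np.array(d['R']);print('cam',-R.T@d['t'],R[2],d['fx'],d['cx'])"
```

```text
t=0.2 pos [193.1 460.8 230.8] psi 157.26 q [67. 14.  0. 77.  0. 90.] F [ 0.1 -0.8 -0.1] op 85.4
cm tx -40.97 ty -9.81 tz -0.00 yaw(tool) -0.000
cam [0.12871954 0.48675021 0.37362128] [ 0.25243609 -0.10819409 -0.96154566] 297.3186396354542 254.38025067575882
```

Request:
{"op": "send_rows", "data": {"targets": [{"jaw":-1,"tx":-1.5,"ty":-0.4},{"jaw":-1,"tx":-3,"ty":-0.7},{"jaw":-1,"tx":-3,"ty":-0.7},{"jaw":-1,"tx":-3,"ty":-0.7},{"jaw":-1,"tx":-3,"ty":-0.7},{"jaw":-1,"tx":-3,"ty":-0.7},{"jaw":-1,"tx":-3,"ty":-0.7},{"jaw":-1,"tx":-3,"ty":-0.7},{"jaw":-1,"tx":-3,"ty":-0.7},{"jaw":-1,"tx":-3,"ty":-0.7},{"jaw":-1,"tx":-3,"ty":-0.8},{"jaw":-1,"tx":-3,"ty":-0.8},{"jaw":-1,"tx":-3,"ty":-0.8},{"jaw":-1,"tx":-3,"ty":-0.8},{"jaw":-1}]}}

```text
validation failed for argument at $.ta...
```

```bash
python3 - <<'E'
from h import *
plan(533,212)
d=wrist();R=np.array(d['R']);print('cam',-R.T@d['t'],R[2],d['fx'],d['cx'],d['cy'])
np.save("w1.npy",[d],allow_pickle=True)
u,v=proj(d,np.array([.533,.212,.066]));print(u,v)
print(d["color"].shape)
c=d["color"][:,:,::-1].copy()
a=cv2.resize(c,(400,300)); x,y=int(u)-50,int(v)-37
print(x,y)
x=max(x,0);y=max(y,0);b=cv2.resize(c[y:y+75,x:x+100],(400,300),interpolation=cv2.INTER_CUBIC)
cv2.imwrite("pics/w1.png",np.hstack([a,b]))
E
```

```text
t=0.2 pos [193.1 460.9 230.8] psi 157.27 q [67. 14.  0. 76.  0. 90.] F [-0.2  1.  -0.5] op 85.5
cm tx -40.97 ty -9.82 tz -0.00 yaw(tool) -0.000
cam [0.12873885 0.48679631 0.37374998] [ 0.25254922 -0.1079246  -0.96154624] 297.3186396354542 254.38025067575882 197.1009725680178
200.0227578813022 409.41920902312256
(384, 512, 3)
150 372
```

View pics/w1.png

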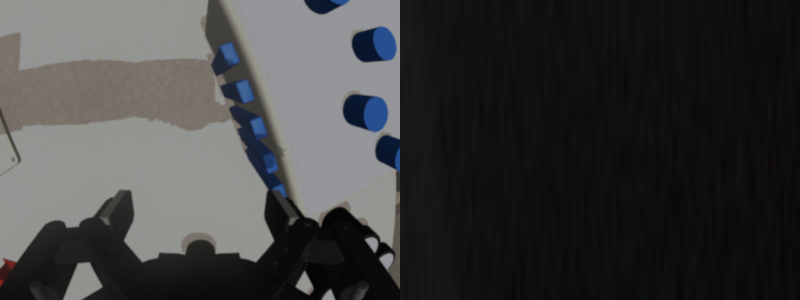

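The start view shows only the blue-capped rack, and the call was refused because rows need every key. I'll move now so the wrist camera is straight above the hole.

Request:
{"op": "send_rows", "data": {"targets": [{"jaw":-1,"tx":-1.5,"ty":-0.2,"tz":0,"yaw":0},{"jaw":-1,"tx":-3,"ty":-0.4,"tz":0,"yaw":0},{"jaw":-1,"tx":-3.5,"ty":-0.5,"tz":0,"yaw":0},{"jaw":-1,"tx":-3.5,"ty":-0.5,"tz":0,"yaw":0},{"jaw":-1,"tx":-3.5,"ty":-0.5,"tz":0,"yaw":0},{"jaw":-1,"tx":-3.5,"ty":-0.5,"tz":0,"yaw":0},{"jaw":-1,"tx":-3.5,"ty":-0.5,"tz":0,"yaw":0},{"jaw":-1,"tx":-3.5,"ty":-0.5,"tz":0,"yaw":0},{"jaw":-1,"tx":-3.5,"ty":-0.5,"tz":0,"yaw":0},{"jaw":-1,"tx":-3.5,"ty":-0.5,"tz":0,"yaw":0},{"jaw":-1,"tx":-3.5,"ty":-0.5,"tz":0,"yaw":0},{"jaw":-1,"tx":-3.5,"ty":-0.5,"tz":0,"yaw":0},{"jaw":-1,"tx":-3.5,"ty":-0.5,"tz":0,"yaw":0},{"jaw":-1,"tx":-3.3,"ty":-0.1,"tz":0,"yaw":0},{"jaw":-1,"tx":0,"ty":0,"tz":1.6,"yaw":-0.11},{"jaw":-1,"tx":0,"ty":0,"tz":1.6,"yaw":-0.11},{"jaw":-1,"tx":0,"ty":0,"tz":1.6,"yaw":-0.11},{"jaw":-1,"tx":0,"ty":0,"tz":1.6,"yaw":-0.11},{"jaw":-1,"tx":0,"ty":0,"tz":1.6,"yaw":-0.11},{"jaw":-1,"tx":0,"ty":0,"tz":0,"yaw":0}]}}

```text
time: 2.3
ee_pos: [0.5945, 0.2243, 0.1483]
ee_rot: [-179.9, -0.3, -171.2]
wrist_force: [-0.1, -0.1, -1.0]
opening: 0.0854
finger_force: 0.0
```

```bash
python3 - <<'E'
from h import *
plan(601,223,150,189)
d=wrist();np.save("w1.npy",[d],allow_pickle=True)
u,v=proj(d,np.array([.533,.212,.066]));print(u,v)
c=d["color"][:,:,::-1]
a=cv2.resize(c,(400,300)); x,y=int(u)-33,int(v)-25
print(x,y)
x=max(x,0);y=max(y,0);b=cv2.resize(c[y:y+50,x:x+66],(400,300),interpolation=cv2.INTER_CUBIC)
cv2.imwrite("pics/w2.png",np.hstack([a,b]))
E
```

```text
t=2.3 pos [594.5 224.3 148.3] psi -171.24 q [21. 32. 15. 73. -0. 12.] F [-0.1 -0.1 -1. ] op 85.4
cm tx -0.62 ty -0.23 tz -0.17 yaw(tool) -0.004
252.43774618233698 124.82605408983474
219 99
```

View pics/w2.png

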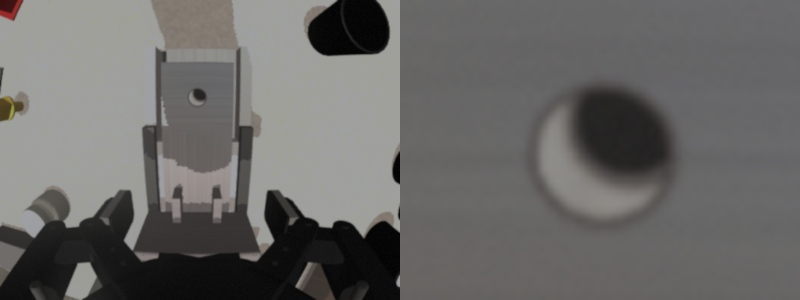

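The plate hole is at crop (604,152), with the dark foot hole showing up and to the right. I'll fit both circles.

```bash
python3 - <<'E'
from h import *
from scipy.optimize import least_squares
d=np.load("w1.npy",allow_pickle=True)[0]
g=cv2.cvtColor(d["color"],cv2.COLOR_RGB2GRAY)[99:149,219:285]
k=8;G=cv2.GaussianBlur(cv2.resize(g,None,fx=k,fy=k,interpolation=cv2.INTER_CUBIC),(0,0),4)
print(np.percentile(g,[0,5,50,90,100]), g[10:42:2,20:50:2])
m=(G<70).astype(np.uint8)
cs,_=cv2.findContours(m,cv2.RETR_EXTERNAL,cv2.CHAIN_APPROX_NONE); c=max(cs,key=cv2.contourArea)[:,0,:]
px=lambda p:((p[0]+.5)/k-.5+219,(p[1]+.5)/k-.5+99)
# plate hole centre from crop view by hand
hc=np.array(onz(d,219+204/6.06-.5,99+152/6-.5,.066))*1000
print("plate hole",hc)
P=np.array([onz(d,*px(p),.055) for p in c])[:,:2]*1000
Pp=np.array([onz(d,*px(p),.066) for p in c])[:,:2]*1000
r=np.hypot(*(Pp-hc[:2]).T); print("radii on plate",r.min(),r.max())
sel=P[r<7.2]; print(len(sel),len(P))
f=least_squares(lambda q:np.hypot(*(sel-q).T)-8.5,hc[:2]+[-4,-4],loss="soft_l1",f_scale=.3)
print("foot",f.x,np.abs(f.fun).mean())
D=f.x-hc[:2];a=np.radians(9);print("foot-plate in press axes",D@[np.cos(a),np.sin(a)],D@[-np.sin(a),np.cos(a)])
E
```

```text
[ 34.  58. 102. 105. 140.] [[101 101 101 102 101 100 101 100 101 101 101 102 102 100 102]
 [100 101 100 100 101 100  97  99  99 100 100 102 101 102 101]
 [102 100 101  99  91  79  71  72  77  91  99 102 102 102 101]
 [105 104  98  87  78  49  39  38  41  52  77  98 103 104 104]
 [102  98  91 114  79  39  37  37  36  36  45  74  98 102 104]
 [103  91 120 125  76  40  38  36  35  36  36  48  84 103 104]
 [102  93 134 129  81  43  36  36  36  37  36  37  69 101 105]
 [101  97 139 134  98  56  37  36  37  35  35  38  62  96 104]
 [ 97  97 139 139 119  80  50  38  37  36  37  40  63  94 100]
 [100  93 137 139 134 114  84  64  51  49  54  68  75  98 103]
 [103  90 121 139 136 132 121 101  90  86  88  87  83 102 104]
 [104  99  93 126 136 135 137 135 130 127 121  93  96 104 106]
 [105 105  95  92 119 130 135 138 135 123  99  94 103 105 105]
 [103 103 101  96  90  92 104 105  97  89  94 101 102 103 103]
 [101 101 101 101 100  96  94  95  96 101 101 102 103 101 102]
 [103 102 103 102 102 102 103 103 102 103 103 103 103 103 103]]
plate hole [532.28606612 211.68252628  66.        ]
radii on plate 1.844926128752905 8.428997211475469
167 366
foot [526.89713472 215.24025822] 0.18726164727290628
foot-plate in press axes -4.76603282243209 4.356944949534902
```

Request:
{"op": "send_rows", "data": {"targets": [{"jaw":-1,"tx":0,"ty":0,"tz":-3,"yaw":0.14},{"jaw":-1,"tx":0,"ty":0,"tz":-3,"yaw":0.14},{"jaw":-1,"tx":-0.3,"ty":-2,"tz":0,"yaw":0},{"jaw":-1,"tx":-0.6,"ty":-4,"tz":0,"yaw":0},{"jaw":-1,"tx":-0.6,"ty":-4,"tz":0,"yaw":0},{"jaw":-1,"tx":-0.6,"ty":-4,"tz":0,"yaw":0},{"jaw":-1,"tx":-0.6,"ty":-4,"tz":0,"yaw":0},{"jaw":-1,"tx":-0.6,"ty":-4,"tz":0,"yaw":0},{"jaw":-1,"tx":-0.6,"ty":-4,"tz":0,"yaw":0},{"jaw":-1,"tx":-0.6,"ty":-4,"tz":0,"yaw":0},{"jaw":-1,"tx":-0.6,"ty":-4,"tz":0,"yaw":0},{"jaw":-1,"tx":-0.6,"ty":-4,"tz":0,"yaw":0},{"jaw":-1,"tx":-0.6,"ty":-4,"tz":0,"yaw":0},{"jaw":-1,"tx":-0.6,"ty":-3,"tz":0,"yaw":0},{"jaw":-1,"tx":-0.2,"ty":-2,"tz":0,"yaw":0},{"jaw":-1,"tx":0,"ty":0,"tz":0,"yaw":0}]}}

```text
time: 3.95
ee_pos: [0.6072, -0.253, 0.2119]
ee_rot: [-180.0, 0.1, 172.5]
wrist_force: [0.3, 0.0, 0.6]
opening: 0.085
finger_force: 0.0
```

```bash
python3 - <<'E'
from h import *
plan(604,-251,210,172.6)
d=wrist();np.save("w2.npy",[d],allow_pickle=True)
for P in [(.536,-.242,.14),(.547,-.152,.114),(.5415,-.197,.08)]:print(proj(d,np.array(P)))
c=d["color"][:,:,::-1]
u,v=proj(d,np.array([.5415,-.197,.1]));x,y=max(int(u)-100,0),max(int(v)-75,0);print(x,y)
cv2.imwrite("pics/w3.png",cv2.resize(c[y:y+150,x:x+200],(800,600),interpolation=cv2.INTER_CUBIC))
E
```

```text
t=4.0 pos [ 607.2 -253.   211.9] psi 172.45 q [-23.  33.  26.  83.  -0. -15.] F [0.3 0.  0.6] op 85.0
cm tx 0.34 ty 0.16 tz 0.19 yaw(tool) -0.003
(np.float64(258.49437012169506), np.float64(111.1711504836552))
(np.float64(366.2805140836607), np.float64(114.33389059079745))
(np.float64(306.93231098468476), np.float64(112.15324287914984))
210 37
```

View pics/w3.png

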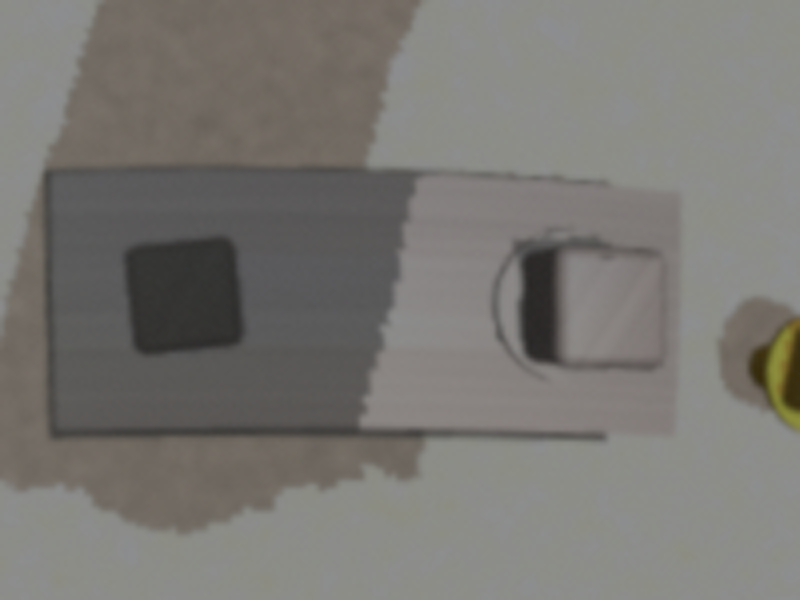

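The drift's dark square top is centred at crop (184,295), turned a few degrees. The bolt's light square head is centred at (611,307).

```bash
python3 - <<'E'
from h import *
d=np.load("w2.npy",allow_pickle=True)[0]
U=lambda x,y,z:onz(d,210+(x+.5)/4-.5,37+(y+.5)/4-.5,z)[:2]*1000
for n,z,cs in[("drift",.14,[(126,248),(231,238),(243,343),(138,354)]),("bolt",.114,[(557,247),(664,247),(664,366),(557,364)])]:
    P=np.array([U(x,y,z) for x,y in cs]);e=[P[1]-P[0],P[2]-P[3]];f=[P[3]-P[0],P[2]-P[1]]
    print(n,P.mean(0),[np.linalg.norm(v).round(1) for v in e+f],[np.degrees(np.arctan2(v[1],v[0])).round(1) for v in e+f])
S=np.array([U(x,y,.08) for x,y in[(47,170),(53,434),(675,434),(682,190)]]);print(S,S.mean(0))
c=P.mean(0)
E
```

```text
drift [ 535.26468937 -243.8714187 ] [np.float64(18.7), np.float64(18.9), np.float64(19.3), np.float64(19.1)] [np.float64(87.9), np.float64(88.5), np.float64(-1.4), np.float64(-0.9)]
bolt [ 545.71283903 -155.29310108] [np.float64(24.3), np.float64(24.5), np.float64(24.5), np.float64(25.5)] [np.float64(86.9), np.float64(84.6), np.float64(-5.9), np.float64(-5.5)]
[[ 501.11268759 -270.70157452]
 [ 562.17871262 -278.03105784]
 [ 579.25614385 -128.36664363]
 [ 519.64739281 -120.90392772]] [ 540.54873422 -199.50080093]
```

Request:
{"op": "send_rows", "data": {"force": 50, "targets": [{"jaw":-1,"tx":0,"ty":0,"tz":0,"yaw":-0.1},{"jaw":-1,"tx":2.4,"ty":0.23,"tz":0,"yaw":0},{"jaw":-1,"tx":2.4,"ty":0.23,"tz":0,"yaw":0},{"jaw":-1,"tx":2.4,"ty":0.23,"tz":0,"yaw":0},{"jaw":-1,"tx":0,"ty":0,"tz":0,"yaw":0},{"jaw":-1,"tx":0,"ty":0,"tz":3,"yaw":0},{"jaw":-1,"tx":0,"ty":0,"tz":3,"yaw":0},{"jaw":-1,"tx":0,"ty":0,"tz":3,"yaw":0},{"jaw":-1,"tx":0,"ty":0,"tz":2.8,"yaw":0},{"jaw":-1,"tx":0,"ty":0,"tz":0,"yaw":0},{"jaw":-1,"tx":0,"ty":0,"tz":0,"yaw":0}]}}

```text
time: 5.1
ee_pos: [0.5362, -0.2404, 0.0937]
ee_rot: [180.0, -0.0, 178.5]
wrist_force: [0.5, -0.3, 1.7]
opening: 0.0854
finger_force: 0.0
```

```bash
python3 -c "
from h import *
plan(535.3,-243.9,94,178.2)"
```

```text
t=5.1 pos [ 536.2 -240.4   93.7] psi 178.54 q [-24.  29.   1.  62.   0. -23.] F [ 0.5 -0.3  1.7] op 85.4
cm tx 0.08 ty -0.35 tz -0.03 yaw(tool) 0.006
```

Request:
{"op": "send_rows", "data": {"force": 50, "targets": [{"jaw":-1,"tx":0.08,"ty":-0.35,"tz":0,"yaw":0},{"jaw":1,"tx":0,"ty":0,"tz":0,"yaw":0},{"jaw":1,"tx":0,"ty":0,"tz":0,"yaw":0},{"jaw":1,"tx":0,"ty":0,"tz":0,"yaw":0},{"jaw":1,"tx":0,"ty":0,"tz":0,"yaw":0},{"jaw":1,"tx":0,"ty":0,"tz":0,"yaw":0},{"jaw":1,"tx":0,"ty":0,"tz":0,"yaw":0},{"jaw":1,"tx":0,"ty":0,"tz":0,"yaw":0}]}}

```text
time: 5.9
ee_pos: [0.5348, -0.2442, 0.0937]
ee_rot: [179.9, 0.0, 178.5]
wrist_force: [-0.0, 3.5, 4.3]
opening: 0.0197
finger_force: 49.6
```

```bash
python3 -c "
from h import *
plan(535.3,-243.9,230,178.2)"
```

```text
t=5.9 pos [ 534.8 -244.2   93.7] psi 178.49 q [-25.  29.   1.  62.   0. -23.] F [-0.   3.5  4.3] op 19.7
cm tx -0.05 ty 0.04 tz -13.63 yaw(tool) 0.005
```

Request:
{"op": "send_rows", "data": {"targets": [{"jaw":1,"tx":0,"ty":0,"tz":-1,"yaw":0},{"jaw":1,"tx":0,"ty":0,"tz":-3,"yaw":0},{"jaw":1,"tx":0,"ty":0,"tz":-4,"yaw":0},{"jaw":1,"tx":0,"ty":0,"tz":-4,"yaw":0},{"jaw":1,"tx":0.1,"ty":1.5,"tz":0,"yaw":0},{"jaw":1,"tx":0.2,"ty":3,"tz":0,"yaw":0},{"jaw":1,"tx":0.2,"ty":4,"tz":0,"yaw":0},{"jaw":1,"tx":0.2,"ty":4,"tz":0,"yaw":0},{"jaw":1,"tx":0.2,"ty":4,"tz":0,"yaw":0},{"jaw":1,"tx":0.2,"ty":4,"tz":0,"yaw":0},{"jaw":1,"tx":0.2,"ty":4,"tz":0,"yaw":0},{"jaw":1,"tx":0.2,"ty":4,"tz":0,"yaw":0},{"jaw":1,"tx":0.1,"ty":4,"tz":0,"yaw":0},{"jaw":1,"tx":0.1,"ty":4,"tz":0,"yaw":0},{"jaw":1,"tx":0.1,"ty":4,"tz":1,"yaw":0},{"jaw":1,"tx":0,"ty":3,"tz":1.5,"yaw":0},{"jaw":1,"tx":0,"ty":1.5,"tz":1.5,"yaw":0},{"jaw":1,"tx":0,"ty":0.7,"tz":1.2,"yaw":0},{"jaw":1,"tx":0,"ty":0,"tz":0,"yaw":0}]}}

```text
time: 7.8
ee_pos: [0.5271, 0.2123, 0.1585]
ee_rot: [-179.8, -0.3, 178.5]
wrist_force: [-0.2, 0.7, -0.8]
opening: 0.0193
finger_force: 50.1
```

```bash
python3 - <<'E'
from h import *
plan(529.6,213.4,150,178.5)
s=ctrl.get_image("side");d=wrist();np.save("w4.npy",[s,d],allow_pickle=True)
def cr(d,X,w):
    u,v=proj(d,np.array(X));x,y=max(int(u)-w//2,0),max(int(v)-w*3//8,0);print(x,y);return cv2.resize(d["color"][y:y+w*3//4,x:x+w,::-1],(400,300),interpolation=cv2.INTER_CUBIC)
cv2.imwrite("pics/w4.png",np.hstack([cr(s,[.53,.213,.08],60),cr(d,[.53,.213,.08],80)]))
E
```

```text
t=7.8 pos [527.1 212.3 158.5] psi 178.54 q [22. 24.  4. 70. -0. 23.] F [-0.2  0.7 -0.8] op 19.3
cm tx -0.25 ty 0.12 tz 0.85 yaw(tool) 0.001
205 219
218 177
```

View pics/w4.png

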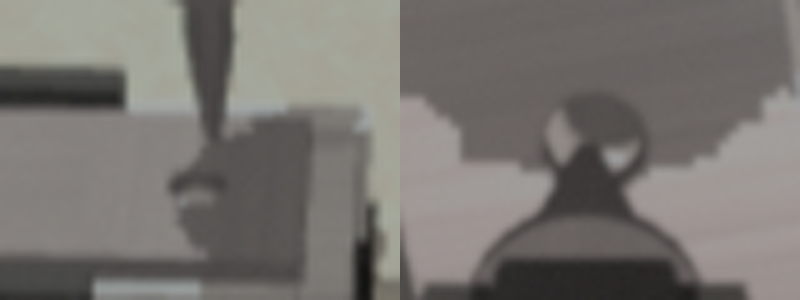

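The side view shows the tip at crop (214,138) above the hole at (197,185). The wrist view has the tip at (590,143) and the plate hole around (596,135).

```bash
python3 - <<'E'
from h import *
s,d=np.load("w4.npy",allow_pickle=True)
print("tip wrist",onz(d,218+190/5,177+141/5,.0848)*1000,"side",onz(s,205+214/6.67,219+139/6.67,.0848)*1000)
print("hole wrist",onz(d,218+196/5,177+142/5,.066)*1000,"side",onz(s,205+197/6.67,219+190/6.67,.066)*1000)
E
```

```text
tip wrist [526.44827875 211.46411545  84.8       ] side [525.63192574 213.14770519  84.8       ]
hole wrist [532.51111154 212.34727996  66.        ] side [530.82498534 216.3645976   66.        ]
```

Request:
{"op": "send_rows", "data": {"targets": [{"jaw":1,"tx":-0.29,"ty":0.16,"tz":0.5,"yaw":0},{"jaw":1,"tx":0,"ty":0,"tz":0.5,"yaw":0},{"jaw":1,"tx":0,"ty":0,"tz":0.5,"yaw":0},{"jaw":1,"tx":0,"ty":0,"tz":0.5,"yaw":0},{"jaw":1,"tx":0,"ty":0,"tz":0.5,"yaw":0},{"jaw":1,"tx":0,"ty":0,"tz":0.2,"yaw":0},{"jaw":1,"tx":0,"ty":0,"tz":0,"yaw":0}]}}

```text
time: 8.6
ee_pos: [0.5315, 0.2139, 0.1338]
ee_rot: [-180.0, -0.1, 178.5]
wrist_force: [0.4, 0.4, -1.6]
opening: 0.0194
finger_force: 50.1
```

Request:
{"op": "send_rows", "data": {"targets": [{"jaw":1,"tx":0,"ty":0,"tz":0.2,"yaw":0},{"jaw":1,"tx":0,"ty":0,"tz":0.2,"yaw":0},{"jaw":1,"tx":0,"ty":0,"tz":0.2,"yaw":0},{"jaw":1,"tx":0,"ty":0,"tz":0,"yaw":0}]}}

```text
time: 9.0
ee_pos: [0.5316, 0.214, 0.128]
ee_rot: [-180.0, -0.0, 178.5]
wrist_force: [0.1, 0.3, -1.5]
opening: 0.0196
finger_force: 50.1
```

Request:
{"op": "send_rows", "data": {"targets": [{"jaw":1,"tx":0.1,"ty":0,"tz":0,"yaw":0},{"jaw":1,"tx":0,"ty":0,"tz":0.2,"yaw":0},{"jaw":1,"tx":0,"ty":0,"tz":0.2,"yaw":0},{"jaw":1,"tx":0,"ty":0,"tz":0.2,"yaw":0},{"jaw":1,"tx":0,"ty":0,"tz":0,"yaw":0}]}}

```text
time: 9.5
ee_pos: [0.5305, 0.2139, 0.1218]
ee_rot: [-180.0, -0.0, 178.5]
wrist_force: [-0.2, -0.5, -1.7]
opening: 0.0194
finger_force: 50.1
```

Request:
{"op": "send_rows", "data": {"targets": [{"jaw":1,"tx":0.05,"ty":0.03,"tz":0.2,"yaw":0},{"jaw":1,"tx":0.05,"ty":0.03,"tz":0.2,"yaw":0},{"jaw":1,"tx":0.05,"ty":0.03,"tz":0.2,"yaw":0},{"jaw":1,"tx":0.05,"ty":0.03,"tz":0.2,"yaw":0},{"jaw":1,"tx":0,"ty":0,"tz":0,"yaw":0}]}}

```text
time: 10.0
ee_pos: [0.5298, 0.2149, 0.1145]
ee_rot: [-179.9, 0.1, 178.4]
wrist_force: [2.4, -2.2, -1.9]
opening: 0.0194
finger_force: 50.3
```

Request:
{"op": "send_rows", "data": {"targets": [{"jaw":1,"tx":0.05,"ty":0.03,"tz":0.2,"yaw":0},{"jaw":1,"tx":0.05,"ty":0.03,"tz":0.2,"yaw":0},{"jaw":1,"tx":0.05,"ty":0,"tz":0.2,"yaw":0},{"jaw":1,"tx":0.05,"ty":0,"tz":0.2,"yaw":0},{"jaw":1,"tx":0,"ty":0,"tz":0,"yaw":0}]}}

```text
time: 10.5
ee_pos: [0.5295, 0.2155, 0.1077]
ee_rot: [-180.0, 0.3, 178.4]
wrist_force: [5.5, -3.9, 2.1]
opening: 0.0196
finger_force: 50.8
```

Request:
{"op": "send_rows", "data": {"targets": [{"jaw":1,"tx":0.05,"ty":0,"tz":0.2,"yaw":0},{"jaw":1,"tx":0.05,"ty":0,"tz":0.2,"yaw":0},{"jaw":1,"tx":0.05,"ty":0,"tz":0.2,"yaw":0},{"jaw":1,"tx":0,"ty":0,"tz":0,"yaw":0}]}}

```text
time: 10.9
ee_pos: [0.5282, 0.2157, 0.1019]
ee_rot: [-180.0, 0.4, 178.4]
wrist_force: [5.0, -4.2, 2.8]
opening: 0.0196
finger_force: 50.8
```

Request:
{"op": "send_rows", "data": {"targets": [{"jaw":1,"tx":0.05,"ty":0,"tz":0.2,"yaw":0},{"jaw":1,"tx":0.05,"ty":0,"tz":0.2,"yaw":0},{"jaw":1,"tx":0,"ty":0,"tz":0.2,"yaw":0},{"jaw":1,"tx":0,"ty":0,"tz":0,"yaw":0}]}}

```text
time: 11.3
ee_pos: [0.5268, 0.2156, 0.0954]
ee_rot: [-180.0, 0.3, 178.4]
wrist_force: [5.0, -3.8, 1.5]
opening: 0.019
finger_force: 50.6
```

Request:
{"op": "send_rows", "data": {"targets": [{"jaw":1,"tx":0,"ty":0,"tz":0.2,"yaw":0},{"jaw":1,"tx":0,"ty":0,"tz":0.2,"yaw":0},{"jaw":1,"tx":0,"ty":0,"tz":0,"yaw":0}]}}

```text
time: 11.6
ee_pos: [0.5267, 0.2156, 0.0913]
ee_rot: [-180.0, 0.3, 178.4]
wrist_force: [5.8, -3.2, 0.6]
opening: 0.0189
finger_force: 50.5
```

Request:
{"op": "send_rows", "data": {"targets": [{"jaw":1,"tx":0,"ty":0,"tz":0.1,"yaw":0},{"jaw":1,"tx":0,"ty":0,"tz":0.1,"yaw":0},{"jaw":1,"tx":0,"ty":0,"tz":0.1,"yaw":0},{"jaw":1,"tx":0,"ty":0,"tz":0,"yaw":0}]}}

```text
time: 12.0
ee_pos: [0.5268, 0.2157, 0.0885]
ee_rot: [-180.0, 0.3, 178.4]
wrist_force: [5.4, -2.7, 1.0]
opening: 0.0196
finger_force: 50.6
```

In both holes with little force. I'll continue down towards TCP ≈ 80.5 mm.

Request:
{"op": "send_rows", "data": {"targets": [{"jaw":1,"tx":0,"ty":0,"tz":0.15,"yaw":0},{"jaw":1,"tx":0,"ty":0,"tz":0.15,"yaw":0},{"jaw":1,"tx":0,"ty":0,"tz":0.15,"yaw":0},{"jaw":1,"tx":0,"ty":0,"tz":0.1,"yaw":0},{"jaw":1,"tx":0,"ty":0,"tz":0,"yaw":0}]}}

```text
time: 12.5
ee_pos: [0.5269, 0.2158, 0.083]
ee_rot: [180.0, 0.3, 178.4]
wrist_force: [5.4, -3.4, 0.8]
opening: 0.0194
finger_force: 50.5
```

Request:
{"op": "send_rows", "data": {"targets": [{"jaw":1,"tx":0,"ty":0,"tz":0.1,"yaw":0},{"jaw":1,"tx":0,"ty":0,"tz":0.1,"yaw":0},{"jaw":1,"tx":0,"ty":0,"tz":0,"yaw":0}]}}

```text
time: 12.8
ee_pos: [0.5269, 0.2158, 0.081]
ee_rot: [180.0, 0.3, 178.4]
wrist_force: [5.5, -4.2, 1.9]
opening: 0.0191
finger_force: 50.6
```

Request:
{"op": "send_rows", "data": {"targets": [{"jaw":1,"tx":0,"ty":0,"tz":0.05,"yaw":0},{"jaw":1,"tx":0,"ty":0,"tz":0.05,"yaw":0},{"jaw":1,"tx":0,"ty":0,"tz":0,"yaw":0}]}}

```text
time: 13.1
ee_pos: [0.5269, 0.2158, 0.0801]
ee_rot: [180.0, 0.3, 178.4]
wrist_force: [5.2, -4.3, 1.3]
opening: 0.0197
finger_force: 50.6
```

Request:
{"op": "send_rows", "data": {"targets": [{"jaw":1,"tx":0.04,"ty":0.03,"tz":0.05,"yaw":0},{"jaw":1,"tx":0,"ty":0,"tz":0,"yaw":0}]}}

```text
time: 13.3
ee_pos: [0.5268, 0.216, 0.0798]
ee_rot: [-180.0, 0.4, 178.4]
wrist_force: [5.4, -3.5, 3.0]
opening: 0.0194
finger_force: 50.6
```

Request:
{"op": "send_rows", "data": {"targets": [{"jaw":1,"tx":0.04,"ty":0.03,"tz":0.04,"yaw":0},{"jaw":1,"tx":0,"ty":0,"tz":0.04,"yaw":0},{"jaw":1,"tx":0,"ty":0,"tz":0,"yaw":0}]}}

```text
time: 13.6
ee_pos: [0.5268, 0.2161, 0.0796]
ee_rot: [-180.0, 0.4, 178.4]
wrist_force: [5.6, -4.7, 5.6]
opening: 0.0195
finger_force: 51.2
```

Collar is down and the wedge is done. I'll withdraw the drift and return it to its socket.

Request:
{"op": "send_rows", "data": {"targets": [{"jaw":1,"tx":-0.04,"ty":-0.03,"tz":-0.3,"yaw":0},{"jaw":1,"tx":0,"ty":0,"tz":-1,"yaw":0},{"jaw":1,"tx":0,"ty":0,"tz":-1.5,"yaw":0},{"jaw":1,"tx":0,"ty":0,"tz":-2,"yaw":0},{"jaw":1,"tx":0,"ty":0,"tz":-3,"yaw":0},{"jaw":1,"tx":0,"ty":0,"tz":-3,"yaw":0},{"jaw":1,"tx":0,"ty":0,"tz":-3,"yaw":0}]}}

```text
time: 14.3
ee_pos: [0.5226, 0.2168, 0.2158]
ee_rot: [179.9, -0.2, 178.5]
wrist_force: [0.3, -0.0, -0.9]
opening: 0.0197
finger_force: 50.2
```

Request:
{"op": "send_rows", "data": {"targets": [{"jaw":1,"tx":-0.1,"ty":-1.5,"tz":0,"yaw":0},{"jaw":1,"tx":-0.2,"ty":-3,"tz":0,"yaw":0},{"jaw":1,"tx":-0.2,"ty":-4,"tz":0,"yaw":0},{"jaw":1,"tx":-0.2,"ty":-4,"tz":0,"yaw":0},{"jaw":1,"tx":-0.2,"ty":-4,"tz":0,"yaw":0},{"jaw":1,"tx":-0.2,"ty":-4,"tz":0,"yaw":0},{"jaw":1,"tx":-0.2,"ty":-4,"tz":0,"yaw":0},{"jaw":1,"tx":-0.2,"ty":-4,"tz":0,"yaw":0},{"jaw":1,"tx":-0.2,"ty":-4,"tz":0,"yaw":0},{"jaw":1,"tx":-0.2,"ty":-4,"tz":0,"yaw":0},{"jaw":1,"tx":-0.2,"ty":-4,"tz":0,"yaw":0},{"jaw":1,"tx":0,"ty":-3,"tz":0,"yaw":0},{"jaw":1,"tx":0,"ty":-2,"tz":0,"yaw":0},{"jaw":1,"tx":0,"ty":0,"tz":0,"yaw":0},{"jaw":1,"tx":0,"ty":0,"tz":0,"yaw":0}]}}

```text
time: 15.8
ee_pos: [0.5316, -0.2388, 0.2138]
ee_rot: [179.9, -0.2, 178.4]
wrist_force: [-0.2, 0.4, -2.6]
opening: 0.0194
finger_force: 50.2
```

```bash
python3 -c "
from h import *
plan(535,-244,170,178.5)"
```

```text
t=15.8 pos [ 531.6 -238.8  213.8] psi 178.40 q [-24.  24.  12.  78.   0. -23.] F [-0.2  0.4 -2.6] op 19.4
cm tx -0.36 ty -0.51 tz 4.38 yaw(tool) -0.002
```

Request:
{"op": "send_rows", "data": {"targets": [{"jaw":1,"tx":-0.36,"ty":-0.5,"tz":0,"yaw":0},{"jaw":1,"tx":0,"ty":0,"tz":2.5,"yaw":0},{"jaw":1,"tx":0,"ty":0,"tz":2.5,"yaw":0},{"jaw":1,"tx":0,"ty":0,"tz":0.5,"yaw":0},{"jaw":1,"tx":0,"ty":0,"tz":0,"yaw":0}]}}

```text
time: 16.3
ee_pos: [0.5357, -0.243, 0.1595]
ee_rot: [179.9, -0.1, 178.5]
wrist_force: [0.5, 0.1, -1.0]
opening: 0.0192
finger_force: 50.2
```

```bash
python3 -c "
from h import *
plan(535,-244,94,178.5)"
```

```text
t=16.3 pos [ 535.7 -243.   159.5] psi 178.54 q [-24.  26.   7.  71.   0. -23.] F [ 0.5  0.1 -1. ] op 19.2
cm tx 0.07 ty -0.10 tz 6.55 yaw(tool) 0.001
```

Request:
{"op": "send_rows", "data": {"targets": [{"jaw":1,"tx":0.07,"ty":-0.1,"tz":0.5,"yaw":0},{"jaw":1,"tx":0,"ty":0,"tz":1,"yaw":0},{"jaw":1,"tx":0,"ty":0,"tz":1,"yaw":0},{"jaw":1,"tx":0,"ty":0,"tz":1,"yaw":0},{"jaw":1,"tx":0,"ty":0,"tz":0,"yaw":0}]}}

```text
time: 16.8
ee_pos: [0.5341, -0.2446, 0.1233]
ee_rot: [179.9, -0.2, 178.5]
wrist_force: [-0.6, 0.1, -1.7]
opening: 0.019
finger_force: 50.2
```

Request:
{"op": "send_rows", "data": {"targets": [{"jaw":1,"tx":-0.07,"ty":0.04,"tz":0.4,"yaw":0},{"jaw":1,"tx":0,"ty":0,"tz":0.7,"yaw":0},{"jaw":1,"tx":0,"ty":0,"tz":0.7,"yaw":0},{"jaw":1,"tx":0,"ty":0,"tz":0.5,"yaw":0},{"jaw":1,"tx":0,"ty":0,"tz":0.3,"yaw":0},{"jaw":1,"tx":0,"ty":0,"tz":0,"yaw":0}]}}

```text
time: 17.4
ee_pos: [0.5353, -0.2439, 0.0983]
ee_rot: [179.9, -0.1, 178.5]
wrist_force: [-2.6, 4.3, -3.1]
opening: 0.0192
finger_force: 50.1
```

Request:
{"op": "send_rows", "data": {"targets": [{"jaw":1,"tx":0.03,"ty":0.04,"tz":0.2,"yaw":0},{"jaw":1,"tx":0,"ty":0,"tz":0.15,"yaw":0},{"jaw":1,"tx":0,"ty":0,"tz":0.1,"yaw":0},{"jaw":1,"tx":0,"ty":0,"tz":0,"yaw":0}]}}

```text
time: 17.8
ee_pos: [0.5354, -0.2438, 0.0948]
ee_rot: [179.9, -0.1, 178.5]
wrist_force: [-3.4, 3.6, 0.3]
opening: 0.0195
finger_force: 50.6
```

Request:
{"op": "send_rows", "data": {"targets": [{"jaw":1,"tx":0.03,"ty":0.02,"tz":0.1,"yaw":0},{"jaw":1,"tx":0,"ty":0,"tz":0.04,"yaw":0},{"jaw":1,"tx":0,"ty":0,"tz":0,"yaw":0}]}}

```text
time: 18.1
ee_pos: [0.5354, -0.2438, 0.0938]
ee_rot: [180.0, -0.0, 178.5]
wrist_force: [-3.5, 3.7, 2.0]
opening: 0.0197
finger_force: 50.9
```

Request:
{"op": "send_rows", "data": {"targets": [{"jaw":-1,"tx":0,"ty":0,"tz":0,"yaw":0},{"jaw":-1,"tx":0,"ty":0,"tz":0,"yaw":0},{"jaw":-1,"tx":0,"ty":0,"tz":0,"yaw":0},{"jaw":-1,"tx":0,"ty":0,"tz":-1,"yaw":0},{"jaw":-1,"tx":0,"ty":0,"tz":-3.5,"yaw":0},{"jaw":-1,"tx":0,"ty":0,"tz":-3.5,"yaw":0},{"jaw":-1,"tx":-0.2,"ty":2.5,"tz":0,"yaw":0},{"jaw":-1,"tx":-0.3,"ty":3.5,"tz":0,"yaw":0},{"jaw":-1,"tx":-0.3,"ty":2.8,"tz":0,"yaw":0},{"jaw":-1,"tx":0,"ty":0,"tz":0,"yaw":0.06},{"jaw":-1,"tx":0,"ty":0,"tz":0,"yaw":0},{"jaw":-1,"tx":0,"ty":0,"tz":0,"yaw":0}]}}

```text
time: 19.3
ee_pos: [0.5464, -0.1567, 0.1743]
ee_rot: [-180.0, 0.1, 175.1]
wrist_force: [0.7, 0.2, -0.7]
opening: 0.0853
finger_force: 0.0
```

```bash
python3 - <<'E'
from h import *
plan(545.7,-155.3,87,175)
d=wrist();s=ctrl.get_image("side")
def cr(d,X,w):
    u,v=proj(d,np.array(X));x,y=max(int(u)-w//2,0),max(int(v)-w*3//8,0);print(x,y);return cv2.resize(d["color"][y:y+w*3//4,x:x+w,::-1],(400,300),interpolation=cv2.INTER_CUBIC)
cv2.imwrite("pics/w5.png",np.hstack([cr(d,[.5405,-.1995,.1],160),cr(s,[.533,.215,.066],70)]))
np.save("w5.npy",[d,s],allow_pickle=True)
E
```

```text
t=19.3 pos [ 546.4 -156.7  174.3] psi 175.08 q [-16.  23.   5.  72.  -0. -11.] F [ 0.7  0.2 -0.7] op 85.3
cm tx 0.08 ty 0.14 tz 8.73 yaw(tool) 0.001
120 143
198 220
```

View pics/w5.png

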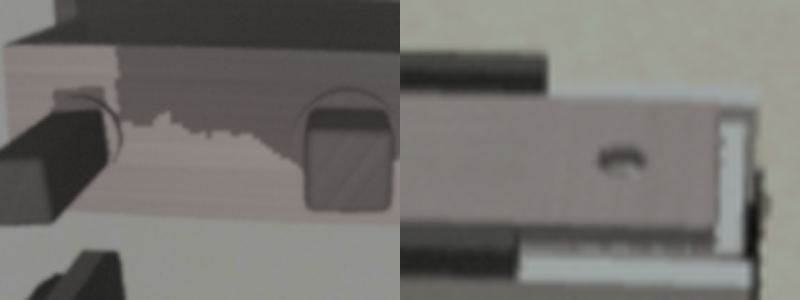

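The drift hangs seated in its socket, at left in the wrist view, and the press hole now shows dark all through. Next I'll grasp the bolt.

```bash
python3 - <<'E'
from h import *
d,s=np.load("w5.npy",allow_pickle=True)
print("bolt",onz(d,120+(348)/2.5,143+160/2.5,.114)*1000)
E
```

```text
bolt [ 542.26272384 -154.27731436  114.        ]
```

Request:
{"op": "send_rows", "data": {"force": 50, "targets": [{"jaw":-1,"tx":0.07,"ty":0.13,"tz":0,"yaw":0},{"jaw":-1,"tx":0,"ty":0,"tz":2.5,"yaw":0},{"jaw":-1,"tx":0,"ty":0,"tz":2.5,"yaw":0},{"jaw":-1,"tx":0,"ty":0,"tz":2.5,"yaw":0},{"jaw":-1,"tx":0,"ty":0,"tz":1.2,"yaw":0},{"jaw":-1,"tx":0,"ty":0,"tz":0,"yaw":0}]}}

```text
time: 20.0
ee_pos: [0.5438, -0.1549, 0.0846]
ee_rot: [180.0, -0.3, 175.0]
wrist_force: [0.1, -0.3, 0.8]
opening: 0.085
finger_force: 0.0
```

```bash
python3 -c "
from h import *
plan(545.7,-155.3,87,175)"
```

```text
t=20.0 pos [ 543.8 -154.9   84.6] psi 175.00 q [-16.  27.  -3.  60.   0. -11.] F [ 0.1 -0.3  0.8] op 85.0
cm tx -0.20 ty -0.02 tz -0.24 yaw(tool) 0.000
```

Request:
{"op": "send_rows", "data": {"force": 50, "targets": [{"jaw":-1,"tx":-0.17,"ty":0,"tz":-0.24,"yaw":0},{"jaw":1,"tx":0,"ty":0,"tz":0,"yaw":0},{"jaw":1,"tx":0,"ty":0,"tz":0,"yaw":0},{"jaw":1,"tx":0,"ty":0,"tz":0,"yaw":0},{"jaw":1,"tx":0,"ty":0,"tz":0,"yaw":0},{"jaw":1,"tx":0,"ty":0,"tz":0,"yaw":0},{"jaw":1,"tx":0,"ty":0,"tz":0,"yaw":0}]}}

```text
time: 20.7
ee_pos: [0.5476, -0.1549, 0.0897]
ee_rot: [180.0, 0.1, 175.0]
wrist_force: [-0.4, 1.4, 5.3]
opening: 0.025
finger_force: 50.3
```

```bash
python3 -c "
from h import *
plan(526.8,216,160,175)"
```

```text
t=20.7 pos [ 547.6 -154.9   89.7] psi 175.05 q [-16.  27.  -2.  60.   0. -11.] F [-0.4  1.4  5.3] op 25.0
cm tx 5.27 ty 36.77 tz -7.03 yaw(tool) 0.001
```

Request:
{"op": "send_rows", "data": {"targets": [{"jaw":1,"tx":0,"ty":0,"tz":-1,"yaw":0},{"jaw":1,"tx":0,"ty":0,"tz":-3,"yaw":0},{"jaw":1,"tx":0,"ty":0,"tz":-4,"yaw":0},{"jaw":1,"tx":0.2,"ty":1.5,"tz":0,"yaw":0},{"jaw":1,"tx":0.5,"ty":3,"tz":0,"yaw":0},{"jaw":1,"tx":0.5,"ty":4,"tz":0,"yaw":0},{"jaw":1,"tx":0.5,"ty":4,"tz":0,"yaw":0},{"jaw":1,"tx":0.5,"ty":4,"tz":0,"yaw":0},{"jaw":1,"tx":0.5,"ty":4,"tz":0,"yaw":0},{"jaw":1,"tx":0.5,"ty":4,"tz":0,"yaw":0},{"jaw":1,"tx":0.5,"ty":4,"tz":0,"yaw":0},{"jaw":1,"tx":0.5,"ty":4,"tz":1,"yaw":0},{"jaw":1,"tx":0.5,"ty":2.5,"tz":1.5,"yaw":0},{"jaw":1,"tx":0.4,"ty":1.8,"tz":1.5,"yaw":0},{"jaw":1,"tx":0,"ty":0,"tz":0,"yaw":0},{"jaw":1,"tx":0,"ty":0,"tz":0,"yaw":0}]}}

```text
time: 22.3
ee_pos: [0.5273, 0.2156, 0.1282]
ee_rot: [-179.9, -0.1, 175.1]
wrist_force: [1.2, -0.8, -0.9]
opening: 0.025
finger_force: 50.6
```

```bash
python3 - <<'E'
from h import *
plan(528.8,216,122,175)
d=wrist();s=ctrl.get_image("side")
def cr(d,X,w):
    u,v=proj(d,np.array(X));x,y=max(int(u)-w//2,0),max(int(v)-w*3//8,0);print(x,y);return cv2.resize(d["color"][y:y+w*3//4,x:x+w,::-1],(400,300),interpolation=cv2.INTER_CUBIC)
cv2.imwrite("pics/w6.png",np.hstack([cr(d,[.527,.215,.08],100),cr(s,[.527,.215,.085],70)]))
np.save("w6.npy",[d,s],allow_pickle=True)
E
```

```text
t=22.3 pos [527.3 215.6 128.2] psi 175.08 q [22. 25.  1. 66. -0. 27.] F [ 1.2 -0.8 -0.9] op 25.0
cm tx -0.15 ty 0.05 tz 0.62 yaw(tool) 0.001
205 181
201 214
```

View pics/w6.png

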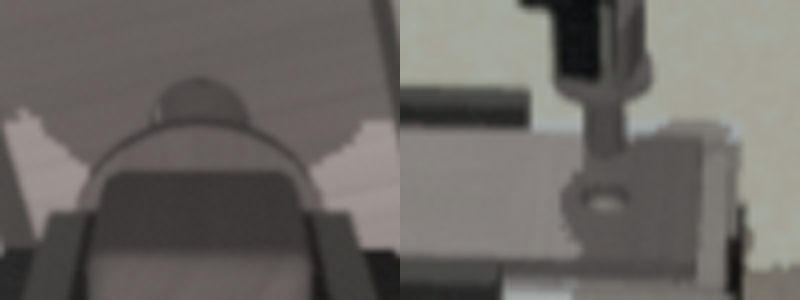

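Bolt over the hole: the collar's rim tops out at wrist crop (200,122), and the shank bottom is at side crop (205,152). I'll measure the bolt's offset in the grip.

```bash
python3 - <<'E'
from h import *
d,s=np.load("w6.npy",allow_pickle=True)
a=np.radians(175.08);tx=np.array([np.cos(a),np.sin(a)])
U=lambda x,y,z:onz(d,205+(x+.5)/4-.5,181+(y+.5)/4-.5,z)[:2]*1000
p=np.array([527.3,215.6])
for y,z in[(120,.1185),(127,.1225),(121,.1185)]:
    c=U(200,y,z)-18*tx; print("axis from rim",z,c,"rel TCP along tool x",(c-p)@tx)
for z in (.0865,.105):
  P=onz(s,201+205.5/5.714-.5,214+150/5.714-.5,z)[:2]*1000;print("side shank",P)
v=np.array([P[0]-p[0]]);print(v)
# predicted side px of shank bottom centre for axis offsets
for o in(0,1,2,3):
    q=p+o*tx; print(o,(proj(s,np.array([*q/1000,.0865]))[0]-201+.5)*5.714)
E
```

```text
axis from rim 0.1185 [526.57986244 214.54553613] rel TCP along tool x 0.6270483734745451
axis from rim 0.1225 [526.22338748 214.58458737] rel TCP along tool x 0.9855590906537111
axis from rim 0.1185 [526.72204277 214.53323752] rel TCP along tool x 0.48433713082663193
side shank [526.46563533 215.11203685]
side shank [521.07166779 236.9505676 ]
[-6.22833221]
0 202.95597006721277
1 205.58594827451284
2 208.2174671697172
3 210.8505281070664
```

Request:
{"op": "send_rows", "data": {"targets": [{"jaw":1,"tx":0,"ty":0.04,"tz":0.5,"yaw":0},{"jaw":1,"tx":0,"ty":0,"tz":0.6,"yaw":0},{"jaw":1,"tx":0,"ty":0,"tz":0.5,"yaw":0},{"jaw":1,"tx":0,"ty":0,"tz":0.2,"yaw":0},{"jaw":1,"tx":0,"ty":0,"tz":0.15,"yaw":0},{"jaw":1,"tx":0,"ty":0,"tz":0,"yaw":0}]}}

```text
time: 23.0
ee_pos: [0.5281, 0.2161, 0.1092]
ee_rot: [-180.0, -0.0, 175.0]
wrist_force: [0.1, -0.4, 0.3]
opening: 0.0249
finger_force: 50.7
```

Request:
{"op": "send_rows", "data": {"targets": [{"jaw":1,"tx":0.08,"ty":0,"tz":0,"yaw":0},{"jaw":1,"tx":0,"ty":0,"tz":0.1,"yaw":0},{"jaw":1,"tx":0,"ty":0,"tz":0.1,"yaw":0},{"jaw":1,"tx":0,"ty":0,"tz":0.1,"yaw":0},{"jaw":1,"tx":0,"ty":0,"tz":0,"yaw":0}]}}

```text
time: 23.5
ee_pos: [0.5275, 0.2163, 0.1065]
ee_rot: [180.0, 0.0, 175.0]
wrist_force: [0.1, -0.9, -0.3]
opening: 0.0253
finger_force: 50.7
```

Request:
{"op": "send_rows", "data": {"targets": [{"jaw":1,"tx":0,"ty":0,"tz":0.1,"yaw":0},{"jaw":1,"tx":0,"ty":0,"tz":0.15,"yaw":0},{"jaw":1,"tx":0,"ty":0,"tz":0.15,"yaw":0},{"jaw":1,"tx":0,"ty":0,"tz":0,"yaw":0}]}}

```text
time: 23.9
ee_pos: [0.5278, 0.2161, 0.1024]
ee_rot: [-180.0, 0.0, 175.0]
wrist_force: [1.5, -0.9, -1.7]
opening: 0.025
finger_force: 50.7
```

Entered the plate hole (5 mm in) with almost no force. Continuing.

Request:
{"op": "send_rows", "data": {"targets": [{"jaw":1,"tx":0,"ty":0,"tz":0.15,"yaw":0},{"jaw":1,"tx":0,"ty":0,"tz":0.15,"yaw":0},{"jaw":1,"tx":0,"ty":0,"tz":0.15,"yaw":0},{"jaw":1,"tx":0,"ty":0,"tz":0,"yaw":0}]}}

```text
time: 24.3
ee_pos: [0.5278, 0.2161, 0.0979]
ee_rot: [-180.0, 0.0, 175.0]
wrist_force: [2.7, -1.8, -1.2]
opening: 0.025
finger_force: 50.7
```

Request:
{"op": "send_rows", "data": {"targets": [{"jaw":1,"tx":0,"ty":0,"tz":0.1,"yaw":0},{"jaw":1,"tx":0,"ty":0,"tz":0.1,"yaw":0},{"jaw":1,"tx":0,"ty":0,"tz":0,"yaw":0}]}}

```text
time: 24.6
ee_pos: [0.5278, 0.2161, 0.0961]
ee_rot: [-180.0, 0.1, 175.0]
wrist_force: [2.5, -2.9, 0.4]
opening: 0.0251
finger_force: 50.9
```

Request:
{"op": "send_rows", "data": {"targets": [{"jaw":1,"tx":0,"ty":0,"tz":0.1,"yaw":0},{"jaw":1,"tx":0,"ty":0,"tz":0.1,"yaw":0},{"jaw":1,"tx":0,"ty":0,"tz":0.1,"yaw":0},{"jaw":1,"tx":0,"ty":0,"tz":0,"yaw":0}]}}

```text
time: 25.0
ee_pos: [0.5284, 0.2163, 0.0934]
ee_rot: [180.0, 0.1, 175.0]
wrist_force: [4.6, -2.9, 2.5]
opening: 0.0249
finger_force: 51.2
```

Request:
{"op": "send_rows", "data": {"targets": [{"jaw":1,"tx":-0.04,"ty":-0.03,"tz":0.1,"yaw":0},{"jaw":1,"tx":0,"ty":0,"tz":0.1,"yaw":0},{"jaw":1,"tx":0,"ty":0,"tz":0.1,"yaw":0},{"jaw":1,"tx":0,"ty":0,"tz":0,"yaw":0}]}}

```text
time: 25.4
ee_pos: [0.5285, 0.2163, 0.0901]
ee_rot: [180.0, 0.1, 175.0]
wrist_force: [5.7, -2.4, 1.9]
opening: 0.0253
finger_force: 51.1
```

Sliding freely in both holes (Fz under 3 N). Continuing down.

Request:
{"op": "send_rows", "data": {"targets": [{"jaw":1,"tx":-0.04,"ty":-0.02,"tz":0.2,"yaw":0},{"jaw":1,"tx":0,"ty":0,"tz":0.2,"yaw":0},{"jaw":1,"tx":0,"ty":0,"tz":0.2,"yaw":0},{"jaw":1,"tx":0,"ty":0,"tz":0.2,"yaw":0},{"jaw":1,"tx":0,"ty":0,"tz":0,"yaw":0}]}}

```text
time: 25.9
ee_pos: [0.5286, 0.2161, 0.0817]
ee_rot: [180.0, 0.0, 175.0]
wrist_force: [5.4, -1.1, 1.2]
opening: 0.0253
finger_force: 50.9
```

Request:
{"op": "send_rows", "data": {"targets": [{"jaw":1,"tx":0,"ty":0,"tz":0.2,"yaw":0},{"jaw":1,"tx":0,"ty":0,"tz":0.15,"yaw":0},{"jaw":1,"tx":0,"ty":0,"tz":0.1,"yaw":0},{"jaw":1,"tx":0,"ty":0,"tz":0.05,"yaw":0},{"jaw":1,"tx":0,"ty":0,"tz":0,"yaw":0}]}}

```text
time: 26.4
ee_pos: [0.5287, 0.2161, 0.0769]
ee_rot: [180.0, 0.1, 175.0]
wrist_force: [5.2, -1.2, 1.4]
opening: 0.0249
finger_force: 51.1
```

Request:
{"op": "send_rows", "data": {"targets": [{"jaw":1,"tx":0,"ty":0,"tz":0.06,"yaw":0},{"jaw":1,"tx":0,"ty":0,"tz":0.06,"yaw":0},{"jaw":1,"tx":0,"ty":0,"tz":0.06,"yaw":0},{"jaw":1,"tx":0,"ty":0,"tz":0,"yaw":0}]}}

```text
time: 26.8
ee_pos: [0.5287, 0.2161, 0.0756]
ee_rot: [179.9, 0.1, 175.0]
wrist_force: [5.0, -1.7, 4.8]
opening: 0.0251
finger_force: 51.6
```

Request:
{"op": "send_rows", "data": {"targets": [{"jaw":1,"tx":0,"ty":0,"tz":0.04,"yaw":0},{"jaw":1,"tx":0,"ty":0,"tz":0,"yaw":0}]}}

```text
time: 27.0
ee_pos: [0.5287, 0.2162, 0.0756]
ee_rot: [179.9, 0.1, 175.0]
wrist_force: [4.7, -0.9, 7.0]
opening: 0.0252
finger_force: 51.8
```

Request:
{"op": "send_rows", "data": {"targets": [{"jaw":-0.2,"tx":0,"ty":0,"tz":0,"yaw":0},{"jaw":-0.6,"tx":0,"ty":0,"tz":0,"yaw":0},{"jaw":-1,"tx":0,"ty":0,"tz":0,"yaw":0},{"jaw":-1,"tx":0,"ty":0,"tz":0,"yaw":0},{"jaw":-1,"tx":0,"ty":0,"tz":-1,"yaw":0},{"jaw":-1,"tx":0,"ty":0,"tz":-3,"yaw":0},{"jaw":-1,"tx":0,"ty":0,"tz":-4,"yaw":0},{"jaw":-1,"tx":0,"ty":0,"tz":-4,"yaw":0},{"jaw":-1,"tx":0,"ty":0,"tz":-2,"yaw":0},{"jaw":-1,"tx":0,"ty":0,"tz":0,"yaw":0},{"jaw":-1,"tx":0,"ty":0,"tz":0,"yaw":0}]}}

```text
time: 28.1
ee_pos: [0.5281, 0.2158, 0.2151]
ee_rot: [180.0, 0.0, 175.0]
wrist_force: [-0.7, 0.1, -0.3]
opening: 0.0852
finger_force: 0.0
```

```bash
python3 - <<'E'
from h import *
plan(528.8,216,122,175)
s=ctrl.get_image("side");c=ctrl.get_image("scene")
def cr(d,X,w):
    u,v=proj(d,np.array(X));x,y=max(int(u)-w//2,0),max(int(v)-w*3//8,0);return cv2.resize(d["color"][y:y+w*3//4,x:x+w,::-1],(400,300),interpolation=cv2.INTER_CUBIC)
cv2.imwrite("pics/w7.png",np.vstack([np.hstack([cr(s,[.527,.215,.085],80),cr(c,[.527,.215,.08],80)]),np.hstack([cr(s,[.54,-.2,.1],100),cr(c,[.54,-.2,.1],100)])]))
E
```

```text
t=28.1 pos [528.1 215.8 215.1] psi 175.03 q [22. 22. 10. 77.  0. 27.] F [-0.7  0.1 -0.3] op 85.2
cm tx -0.07 ty 0.03 tz 9.31 yaw(tool) 0.000
```

View pics/w7.png

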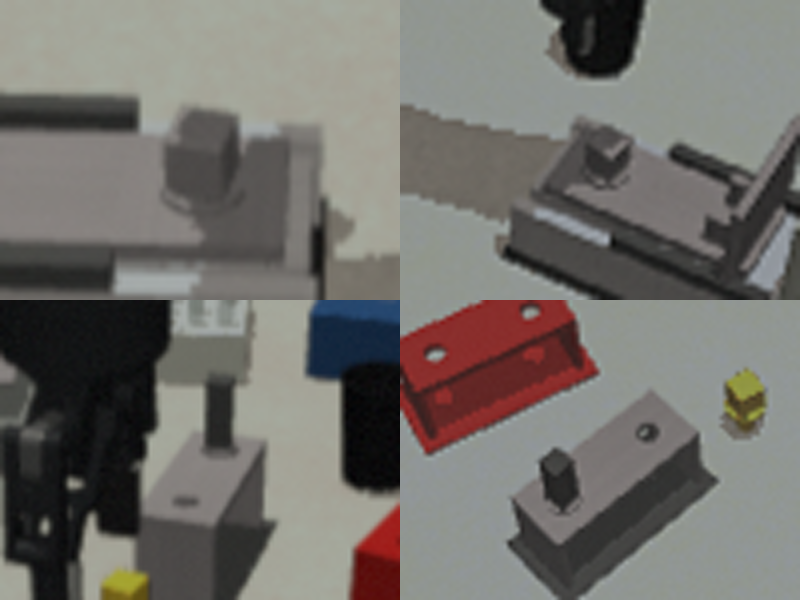

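The bolt's collar sits flat on the plate (side crop (202,195)). The drift hangs in its socket (crop (220,420)), and the decoys haven't moved.

```bash
python3 -c "
from cell import ctrl
print(ctrl.job_done())"
```

```text
the job is handed in; nothing more can be done
None
```

The plate is back in line with the foot block, the drift is back in its socket, and the bolt is fitted with its collar flat on the plate; I handed the job in at about 28 s, and the forces I read stayed under about 10 N.

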